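Bring the open seed jar under the filling funnel and hold the carousel

ROBOT

A 6-joint arm with a two-finger parallel gripper is mounted at the origin on the work surface. World frame = base frame: x ahead of the robot, y to its left, z up, the work surface at z = 0. Lengths are in m, angles in rad, forces in N, time in s.
With the tool pointing down it reaches from about 0.3 to 0.775 m from the base axis. Payload 14.6 kg.
Tool frame: the origin (TCP) lies at the very end of the fingers, on their centre line; the grasp point (between the pads) lies 19 mm behind it; z points along the fingers, y is the direction in which the jaws open and shut (so a half turn about z gives the same grasp; the last joint's range is limited). The gripper opens to 94 mm and grips with 3 to 60 N. Pads are 16 mm wide; open, the fingers measure 119 mm over their backs; the gripper's body (75 mm by 177 mm) begins 78 mm behind the grasp point.
Start: joints at [-1.337, 0.3, 1.521, -0, 1.321, -0.067], TCP at [0.163, -0.525, 0.17] pointing down, gripper open.
Joint ranges: [-3.03, 3.03], [-0.79, 2.21], [0.23, 2.52], [-1.04, 4.18], [0, 3.07], [-2.55, 2.55]. Speed limits (rad/s): [2.22, 2.22, 2.57, 3.14, 3.14, 3.14].

INTERFACE

Orientations are given as [roll, pitch, yaw] about the fixed x, y, z axes, in that order (R = Rz(yaw) Ry(pitch) Rx(roll)).
In Python, from station import status, camera, ctrl gives the robot as it stands. The module is installed in compiled form; this text tells all that it offers.
- The arm moves only by the shell command python3 -m jog 'ROWS' [FORCE]. ROWS is JSON, a list of rows, each a list of 7 numbers: the shift along the tool's x, y, z each as a share of 1000 mm, from -1 to 1, then the turn, a rotation vector about the tool's x, y, z each as a share of pi/2 rad, from -1 to 1, then the opening, from -1 (shut) to 1 (fully open), so that 0 is half open. A call has 1 to 20 rows; each row is the pose to reach, as a shift and turn from the pose measured when the call began, along the tool's axes at that moment; what a row does not reach only later rows make up. A row lasts 1/10 s, in which the tool goes at most 50 mm and 8.59 degrees, less where a joint would pass 70% of its speed; a pose out of reach is approached as far as the arm can. A call with a number of a shift or a turn outside -1 to 1 is refused whole. A call with a gripper value outside its range is refused whole. The fingers move at their own pace and stop on an object; FORCE is the grip in N (left out, the last holds). Time passes only in rows, so rows that repeat a pose let the fingers close. It gives the time, the measured TCP pose, the force and the opening at its end, in the units of the state.
- status.get_obs(): the state, without advancing time (a new reading comes with each control period).
- camera(name): name is "side" or "top" or "wrist"; returns a dict with "image" (420x560x3 uint8, red, green, blue), "fx", "fy", "cx", "cy" (pixels), "world_from_camera" (4x4, takes a point from camera to world coordinates). Camera axes: x right, y down, z forward; pixel columns grow to the right and rows downward; lengths in m; the calibration is good to about 2 mm. A picture is of the moment at which its call begins. There is no depth.
- ctrl.hand_in(): hands the job in, once; it reports no verdict.
The state is a dict: "time_s": time; "qpos": joint angles; "joint_vel": joint speeds; "tau": joint torques, N m; "ee_pos": TCP position; "eef_rot": TCP orientation; "force": force on the tool from outside, world axes, zero at the start; "moment": the same for the moment, N m; "grip_width": finger opening in m.
Only numpy, scipy, OpenCV 4.12 (cv2) and the standard library are available. Lean on these libraries where they do the work, as an engineer would, in place of code of your own. Each camera call takes 0.05 s, during which the arm holds its last target.

TASK

At the jar-filling station, slide the funnel carriage along its rail until it is fully home against the stop collar, and turn the jar carousel until the one jar without a cap is at the front with its mouth centred under the funnel's spout. Finish while still firmly holding the carousel by its T-handle or deck, so that it stays still for the seed to be poured: do not let go. Keep all the jars standing in their rings and leave everything else on the bench where it is.

Things in the scene. Friction and masses are not known exactly. Their poses are not given: they have to be found in the camera images.
- handle (a point): Centre of the black T-handle on top of the turntable's centre post (16 mm across), on the turning axis, 255 mm above the bench. The bar is 90 mm long (along this point's x), 18 mm thick (y) and 28 mm high (z up), and points over two opposite jars. Within 200 mm of it nothing else reaches higher than 235 mm above the bench.
- turntable (a joint): Angle turned since the start, rad, anticlockwise seen from above positive; turns either way, no stops, 0.06 N m bearing friction, stays where left. The turntable is a steel deck 254 mm across, its top 40 mm above the bench, with six wire rings 60 degrees apart (their tops 23 mm above the deck), each holding a jar 85 mm from the axis.
- open_jar_mid (a point): The one jar without a cap: white plastic, 56 mm across, 85 mm tall, open mouth 44 mm wide at its top. It stands loose in a wire ring of the turntable, not the ring nearest the fill place nor the one opposite. Point: on the jar's axis, 42.5 mm above the deck, so straight below the centre of its mouth.
- fill_point (a point): The fill place at the front of the turntable (the side with the rail, towards the robot): the fixed spot, 138 mm above the bench and 85 mm from the turntable's axis, where the funnel's spout hangs when its carriage is at the stop collar. x points from the front to the turntable's axis; the rail runs along point y.
- carriage (a joint): Travel of the funnel carriage along its rail, m: 0 parked at the far end, 0.130 against the stop collar (fully home, towards -y of fill_point). Starts between 0 and 0.035. Slides with 1.5 N friction and stays where left.
- funnel_knob (a point): Grip point, on the axis of the upright aluminium knob on the funnel carriage, 18 mm across, standing 45 mm above the carriage block (34 mm across the rail, 54 mm along it); the point is 217 mm above the bench, the knob's top 234 mm. Axes as fill_point. The rail lies 170 mm from the turntable's axis; the clamp blocks at its ends are no higher than 185 mm.
- spout (a point): Lower end of the steel funnel's spout (18 mm across), 138 mm above the bench and so 10 mm above the caps of jars passing beneath. The funnel is carried on the carriage, 85 mm inward of the knob; its rim is 80 mm across, 212 mm above the bench.
- jar_a_mid (a point): One of the five capped jars, white plastic, 56 mm across, 88 mm tall with its screw cap on; stands in one of the turntable's other wire rings. Point: centre of the jar, 44 mm above the deck.
- jar_b_mid (a point): One of the five capped jars, white plastic, 56 mm across, 88 mm tall with its screw cap on; stands in one of the turntable's other wire rings. Point: centre of the jar, 44 mm above the deck.
- jar_c_mid (a point): One of the five capped jars, white plastic, 56 mm across, 88 mm tall with its screw cap on; stands in one of the turntable's other wire rings. Point: centre of the jar, 44 mm above the deck.
- jar_d_mid (a point): One of the five capped jars, white plastic, 56 mm across, 88 mm tall with its screw cap on; stands in one of the turntable's other wire rings. Point: centre of the jar, 44 mm above the deck.
- jar_e_mid (a point): One of the five capped jars, white plastic, 56 mm across, 88 mm tall with its screw cap on; stands in one of the turntable's other wire rings. Point: centre of the jar, 44 mm above the deck.
- jar_cap: Bystander: the open jar's white screw cap (53 mm across, 17 mm high), lying on the base board; origin under its centre.
- measure: Bystander: small steel measuring cup (48 mm across, 50 mm tall) standing on the base board; origin under its centre.
- scoop: Bystander: aluminium seed scoop lying on the bench between robot and station, about 140 mm long; origin on its underside where handle meets pan.
- tamper: Bystander: wooden soil tamper on the bench, 160 x 100 mm board with a bar handle, 72 mm high; origin under its centre.
- mister: Bystander: white spray bottle on the bench, 74 mm across, 207 mm tall; origin under its centre.
- bowl: Bystander: glass bowl of seed, 152 mm across, 70 mm tall, on the kitchen scale; origin under its centre.
Mind the look-alikes: they are no part of the job. Leave any brown or orange look-alike of the part that bears jar_d_mid alone.

How it is judged:
By the outcome, as a careful person would: the job done as asked, in the order asked, and still so for the second after the job is handed in, while the arm keeps its last pose, push and grip.
It also fails if it takes over 61 s, if anything falls off the work surface, if the arm or the gripper's body presses on something with over 40 N, if the wrist force passes 120 N, or if a joint passes its speed limit or range.

## Working session

There is one attempt and no reset: what is moved stays moved. The work goes in short steps, Python scripts to look and compute and a shell command to move; the robot and the scene stay as the last step left them, time stands still between calls to the robot, and variables do not carry over. Pictures are saved under pics/ and viewed, and the job is handed in when it is done.

```bash
mkdir -p pics
python3 - <<'E'
from station import status, camera, ctrl
import cv2
print(status.get_obs())
for n in ["side","top","wrist"]:
    c=camera(n); cv2.imwrite(f"pics/{n}0.png",c["image"][:,:,::-1])
    print(n,c["fx"],c["fy"],c["cx"],c["cy"],c["world_from_camera"].round(4).tolist() if hasattr(c["world_from_camera"],'round') else c["world_from_camera"])
E
```

```text
{'time_s': 0.0, 'qpos': array([-1.33660608e+00,  3.00478363e-01,  1.52154895e+00, -2.80927393e-05,
        1.32073638e+00, -6.65823129e-02]), 'joint_vel': array([ 3.10337805e-04, -8.40723489e-05,  6.20794738e-04,  6.05702936e-04,
       -5.83059926e-04, -6.88893001e-05]), 'tau': array([-3.70572365e-03, -5.31805873e+01, -3.52741420e+01,  7.05567375e-02,
        2.43495789e-02, -4.50282175e-05]), 'ee_pos': array([ 0.16287039, -0.52501587,  0.16949598]), 'eef_rot': array([-3.14042240e+00, -5.07621112e-05,  3.00779499e-01]), 'force': array([ 0.36857251,  0.57788141, -0.6468348 ]), 'moment': array([-0.02161231,  0.03098919, -0.02964214]), 'grip_width': 0.09425704534458645}
side 539.7409691065658 539.7409691065658 274.08896674941695 213.94521775350043 [[-0.9319, -0.2417, 0.2705, 0.1531], [-0.3628, 0.6145, -0.7005, 0.9315], [0.0031, -0.751, -0.6603, 1.0815], [0.0, 0.0, 0.0, 1.0]]
top 497.6477383738432 497.6477383738432 279.1416722783914 207.74887280612955 [[-0.0202, -0.9931, 0.1151, 0.3632], [-0.9998, 0.021, 0.0058, -0.0395], [-0.0082, -0.115, -0.9933, 1.6014], [0.0, 0.0, 0.0, 1.0]]
wrist 303.14912412345757 303.14912412345757 277.31998229067887 210.69628502356503 [[0.2964, -0.922, -0.2493, 0.236], [-0.9551, -0.2864, -0.0764, -0.5018], [-0.0009, 0.2607, -0.9654, 0.384], [0.0, 0.0, 0.0, 1.0]]
```

View pics/side0.png

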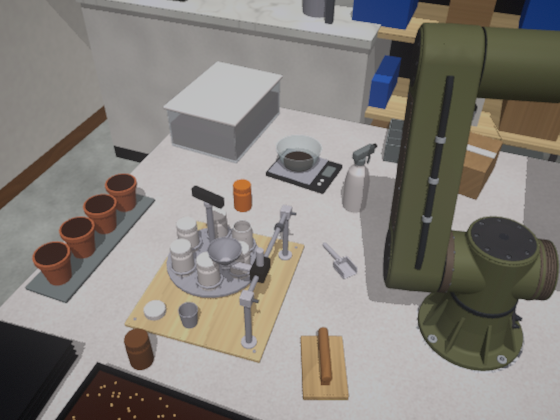

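View pics/top0.png

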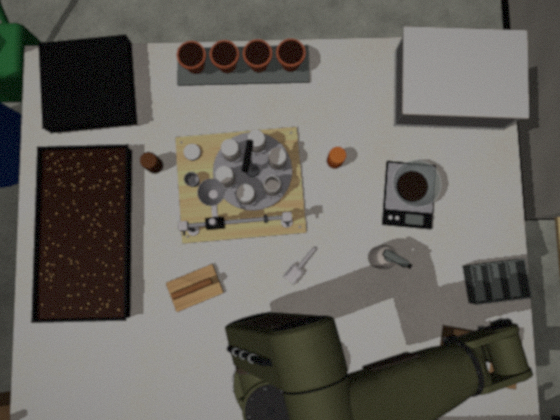

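View pics/wrist0.png

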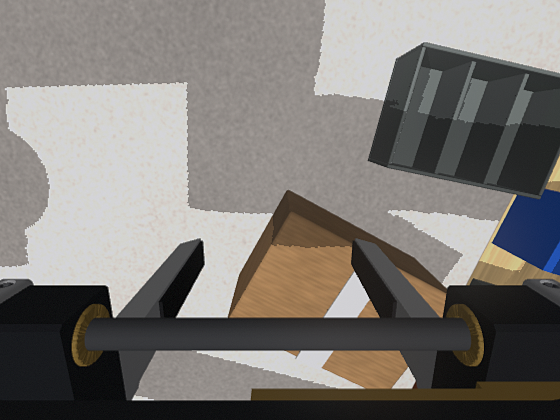

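Run:
```python
import cv2
i=cv2.imread("pics/top0.png"); cv2.imwrite("pics/topz.png",cv2.resize(i[115:250,165:315],None,fx=5.2,fy=4.4*1.0,interpolation=cv2.INTER_CUBIC)) if 0 else cv2.imwrite("pics/topz.png",cv2.resize(i[120:245,165:315],None,fx=4.8,fy=4.8,interpolation=cv2.INTER_CUBIC))
i=cv2.imread("pics/side0.png"); cv2.imwrite("pics/sidez.png",cv2.resize(i[175:355,125:315],None,fx=3.3,fy=3.3,interpolation=cv2.INTER_CUBIC))
```

```text
(no output)
```

View pics/topz.png

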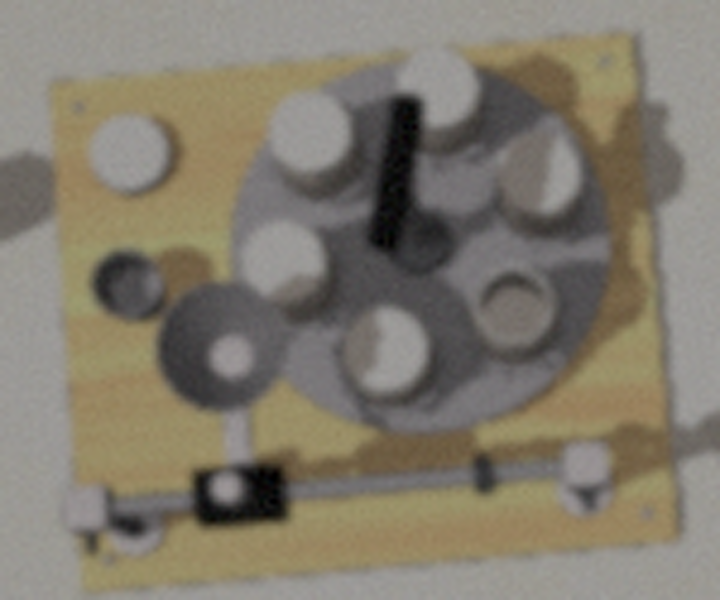

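View pics/sidez.png

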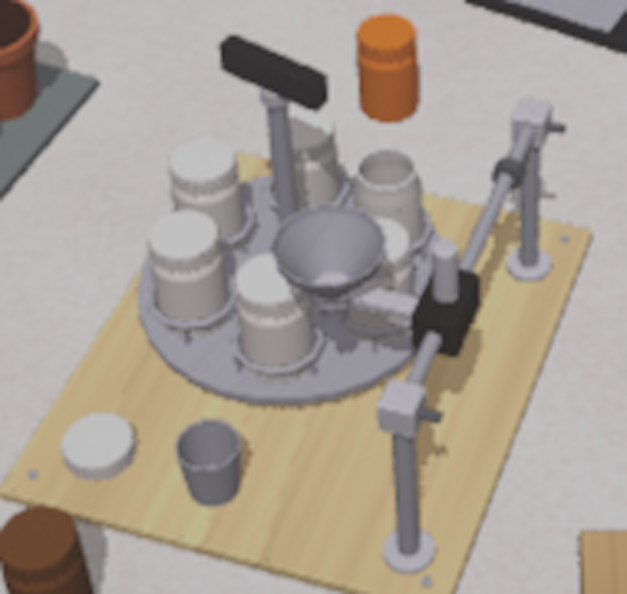

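```bash
cat > h.py <<'E'
import numpy as np,cv2
from station import status,camera,ctrl
def ray(c,u,v):
    T=np.array(c["world_from_camera"]);d=T[:3,:3]@np.array([(u-c["cx"])/c["fx"],(v-c["cy"])/c["fy"],1]);return T[:3,3],d
def onz(c,u,v,z):
    o,d=ray(c,u,v);return o+d*(z-o[2])/d[2]
def tri(c1,p1,c2,p2):
    o1,d1=ray(c1,*p1);o2,d2=ray(c2,*p2)
    A=np.stack([d1,-d2],1);s=np.linalg.lstsq(A,o2-o1,rcond=None)[0]
    a=o1+d1*s[0];b=o2+d2*s[1];return (a+b)/2,np.linalg.norm(a-b)
def proj(c,p):
    T=np.linalg.inv(np.array(c["world_from_camera"]));q=T[:3,:3]@np.array(p)+T[:3,3]
    return np.array([c["fx"]*q[0]/q[2]+c["cx"],c["fy"]*q[1]/q[2]+c["cy"]])
def blobs(im,mask,box,amin=15):
    u0,v0,u1,v1=box;m=np.zeros(mask.shape,np.uint8);m[v0:v1,u0:u1]=mask[v0:v1,u0:u1]
    cs,_=cv2.findContours(m,cv2.RETR_EXTERNAL,cv2.CHAIN_APPROX_NONE)
    return [(cv2.contourArea(k),cv2.minAreaRect(k),k) for k in cs if cv2.contourArea(k)>amin]
E
python3 - <<'E'
from h import *
t=camera("top");s=camera("side");np.set_printoptions(precision=4,suppress=True)
for n,c,box in(("top",t,(165,120,315,245)),("side",s,(125,175,315,355))):
    im=c["image"];m=((im.max(2)<50)*255).astype(np.uint8)
    for a,r,k in blobs(im,m,box,25): print(n,a,r)
def P(u,v):return 165+u/4.8,120+v/4.8
def S(u,v):return 125+u/3.3,175+v/3.3
print("knobtop",onz(t,*P(228,488),.234),tri(t,P(228,488),s,S(445,246)))
print("funnel rim",onz(t,*P(224,346),.212))
print("open mouth",onz(t,*P(516,300),.125), tri(t,P(516,300),s,S(388,165)))
print("collar",onz(t,*P(484,473),.16),"clampR",onz(t,*P(586,462),.185),"clampL",onz(t,*P(87,508),.185))
print("deck",onz(t,*P(420,247),.04))
for n,p in(("front",(388,350)),("fl",(285,262)),("bl",(312,133)),("b",(437,87)),("br",(543,172))): print(n,onz(t,*P(*p),.128))
E
```

```text
top 100.0 ((214.5, 222.5), (11.0, 17.0), 90.0)
top 213.0 ((246.88238525390625, 157.02940368652344), (31.044557571411133, 15.764815330505371), 75.96376037597656)
side 67.5 ((261.6051940917969, 273.04986572265625), (14.438141822814941, 24.311967849731445), 62.241458892822266)
knobtop [0.4869 0.1532 0.234 ] (array([0.4871, 0.1534, 0.2322]), np.float64(5.391456472645253e-06))
funnel rim [0.5728 0.1583 0.212 ]
open mouth [ 0.6111 -0.0124  0.125 ] (array([ 0.609 , -0.0131,  0.1236]), np.float64(0.004760352597460311))
collar [0.4995 0.0083 0.16  ] clampR [ 0.5024 -0.0534  0.185 ] clampL [0.4812 0.2442 0.185 ]
deck [0.6624 0.0522 0.04  ]
front [0.5808 0.0679 0.128 ]
fl [0.6378 0.1317 0.128 ]
bl [0.7199 0.1141 0.128 ]
b [0.7478 0.0348 0.128 ]
br [ 0.6917 -0.031   0.128 ]
```

```bash
cat >> h.py <<'E'
from scipy.spatial.transform import Rotation as Ro
def rel(p,yawdeg):
    o=status.get_obs();R=Ro.from_euler('xyz',o["eef_rot"])
    d=R.inv().apply(np.array(p)-o["ee_pos"]);w=(R.inv()*Ro.from_euler('xyz',[np.pi,0,np.deg2rad(yawdeg)])).as_rotvec()/(np.pi/2)
    return np.round(d,4).tolist(),np.round(w,4).tolist()
def st():
    o=status.get_obs();print("t%.2f"%o["time_s"],o["ee_pos"].round(4),np.rad2deg(o["eef_rot"]).round(2),"F",o["force"].round(1),"M",o["moment"].round(2),"w%.4f"%o["grip_width"],"q",o["qpos"].round(2))
E
python3 - <<'E'
from h import *
st();print(rel((.42,-.10,.33),100))
E
```

```text
t0.25 [ 0.1629 -0.5252  0.1698] [-179.97   -0.     17.23] F [ 0.7  0.7 -0.4] M [-0.01 -0.03  0.03] w0.0940 q [-1.34  0.3   1.52  0.    1.32 -0.07]
([0.3715, -0.33, -0.16], [-0.0002, -0.0003, -0.9196])
```

```bash
python3 -m jog '[[0,0,-0.05,0,0,0,0],[0,0,-0.1,0,0,0,0],[0,0,-0.16,0,0,-0.09,0],[0.03,-0.03,-0.16,0,0,-0.18,0],[0.07,-0.06,-0.16,0,0,-0.27,0],[0.11,-0.1,-0.16,0,0,-0.36,0],[0.15,-0.13,-0.16,0,0,-0.45,0],[0.19,-0.17,-0.16,0,0,-0.54,0],[0.23,-0.2,-0.16,0,0,-0.63,0],[0.27,-0.24,-0.16,0,0,-0.72,0],[0.31,-0.27,-0.16,0,0,-0.81,0],[0.34,-0.3,-0.16,0,0,-0.9,0],[0.37,-0.33,-0.16,0,0,-0.92,0],[0.37,-0.33,-0.16,0,0,-0.92,0],[0.37,-0.33,-0.16,0,0,-0.92,0]]'
python3 - <<'E'
from h import *
st();print(rel((.45,.15,.32),184))
c=camera("wrist");cv2.imwrite("pics/w1.png",c["image"][:,:,::-1])
E
```

```text
time_s: 1.75
ee_pos: [0.4188, -0.0996, 0.3298]
eef_rot: [-3.141, -0.001, 1.748]
force: [-0.8, -0.1, 0.3]
grip_width: 0.0474
t1.75 [ 0.4188 -0.0996  0.3298] [-1.7998e+02 -3.0000e-02  1.0017e+02] F [-0.8 -0.1  0.3] M [-0.06 -0.11  0.03] w0.0474 q [-0.32 -0.05  1.55  0.    1.64 -0.5 ]
([0.2401, 0.0748, 0.0099], [0.0001, -0.0005, -0.9314])
```

View pics/w1.png

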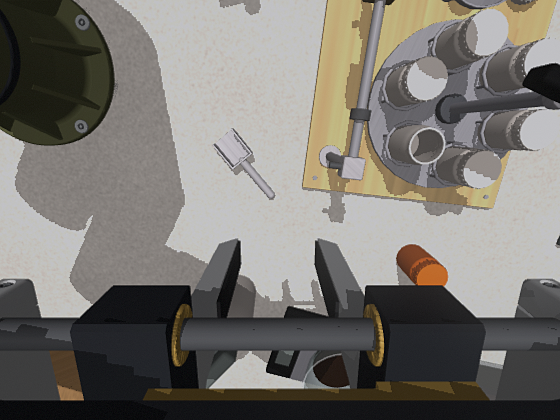

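```bash
python3 - <<'E'
from h import *
print(rel((.487,.1535,.30),184.1))
E
python3 -m jog '[[0.05,0,0,0,0,-0.09,0],[0.09,0,0,0,0,-0.18,0],[0.13,-0.01,0,0,0,-0.27,0],[0.17,0,0,0,0,-0.36,0],[0.2,0.01,0,0,0,-0.45,0],[0.237,0.023,0.01,0,0,-0.54,0],[0.237,0.023,0.02,0,0,-0.63,0],[0.237,0.023,0.03,0,0,-0.72,0],[0.237,0.023,0.03,0,0,-0.81,0],[0.237,0.023,0.03,0,0,-0.9,0],[0.237,0.023,0.03,0,0,-0.932,0],[0.237,0.023,0.03,0,0,-0.932,0],[0.237,0.023,0.03,0,0,-0.932,0]]'
python3 - <<'E'
from h import *
st();print(rel((.487,.1535,.203),184.1))
c=camera("wrist");cv2.imwrite("pics/w2.png",c["image"][:,:,::-1])
E
```

```text
([0.2382, 0.1119, 0.03], [0.0, -0.0004, -0.9338])
time_s: 3.1
ee_pos: [0.3999, 0.1358, 0.3]
eef_rot: [3.141, -0.0, -3.077]
force: [0.1, 0.4, -0.2]
grip_width: 0.0468
t3.10 [0.3999 0.1358 0.3   ] [ 1.7998e+02 -1.0000e-02 -1.7628e+02] F [ 0.1  0.4 -0.2] M [ 0.01 -0.11  0.06] w0.0468 q [ 0.24 -0.06  1.63  0.    1.58 -1.4 ]
([-0.0881, 0.012, 0.097], [0.0002, -0.0002, -0.0042])
```

View pics/w2.png

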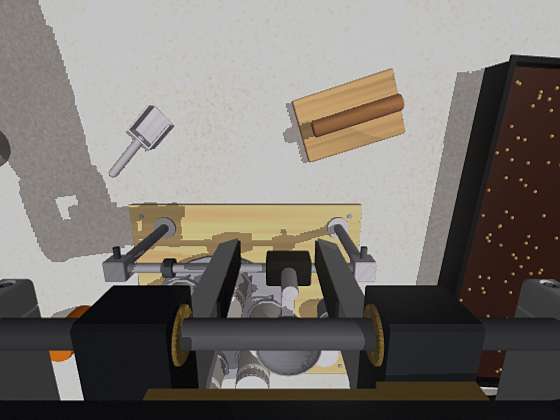

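```bash
python3 - <<'E'
from h import *
c=camera("wrist")
print(onz(c,290,298,.234),proj(c,(.487,.1535,.234)))
E
python3 -m jog '[[-0.045,0.006,0,0,0,0,0],[-0.088,0.012,0,0,0,0,0],[-0.088,0.012,0.03,0,0,0,0],[-0.088,0.012,0.06,0,0,0,0],[-0.088,0.012,0.08,0,0,0,0],[-0.088,0.012,0.096,0,0,0,0],[-0.088,0.012,0.096,0,0,0,0]]'
python3 - <<'E'
from h import *
st()
c=camera("wrist");cv2.imwrite("pics/w3.png",c["image"][:,:,::-1])
c=camera("side");cv2.imwrite("pics/s3.png",cv2.resize(c["image"][150:355,125:345,::-1],None,fx=2.9,fy=2.9))
E
```

```text
[0.49343373 0.15637665 0.234     ] [287.70097819 292.30868431]
time_s: 3.9
ee_pos: [0.486, 0.1536, 0.2021]
eef_rot: [-3.141, -0.004, -3.077]
force: [-0.2, 1.2, -0.2]
grip_width: 0.0467
t3.90 [0.486  0.1536 0.2021] [-179.98   -0.22 -176.27] F [-0.2  1.2 -0.2] M [ 0.03 -0.13 -0.  ] w0.0467 q [ 0.23  0.19  1.58  0.    1.37 -1.4 ]
```

View pics/w3.png

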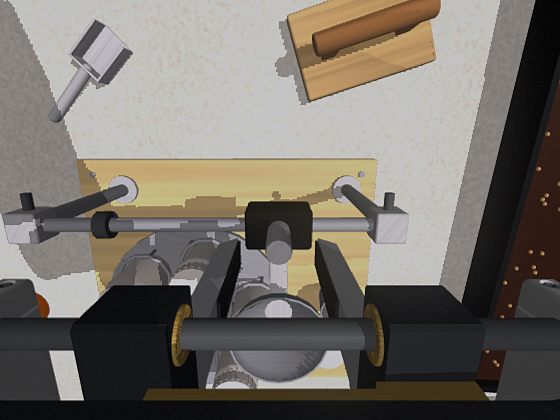

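View pics/s3.png

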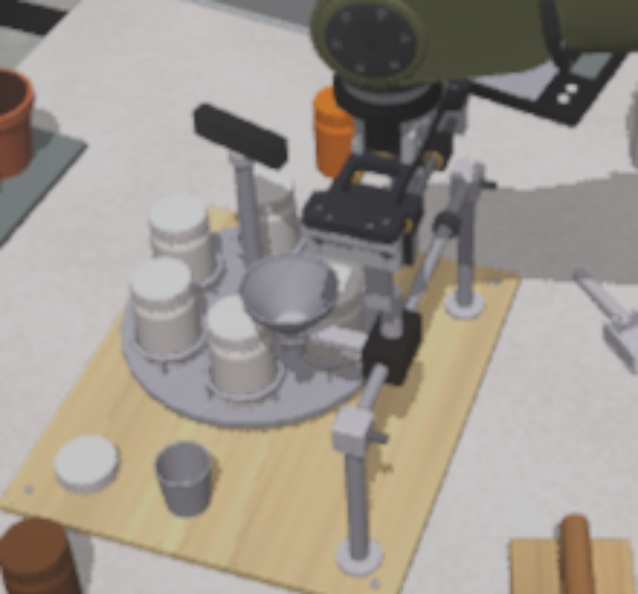

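```bash
python3 -m jog '[[0,0,0,0,0,0,-1],[0,0,0,0,0,0,-1],[0,0,0,0,0,0,-1],[0,0,0,0,0,0,-1]]' 25
python3 - <<'E'
from h import *
st()
c=camera("wrist");cv2.imwrite("pics/w4.png",c["image"][:,:,::-1])
print(onz(c,279,245,.234))
E
```

```text
time_s: 4.4
ee_pos: [0.4871, 0.1539, 0.2049]
eef_rot: [3.141, 0.0, -3.076]
force: [-1.2, -0.7, 0.6]
grip_width: 0.0182
t4.40 [0.4871 0.1539 0.2049] [ 1.7997e+02  3.0000e-02 -1.7625e+02] F [-1.2 -0.7  0.6] M [ 0.04 -0.16  0.01] w0.0182 q [ 0.23  0.19  1.58  0.    1.37 -1.4 ]
[0.48516949 0.15589884 0.234     ]
```

View pics/w4.png

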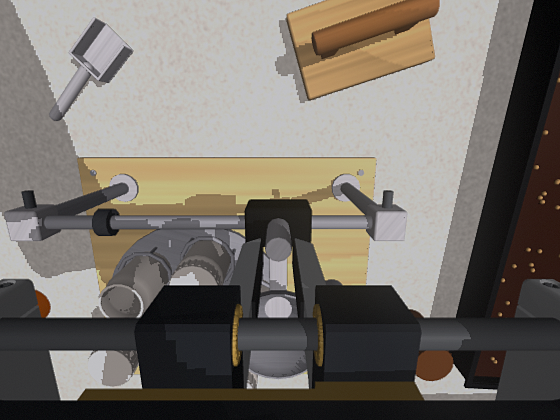

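```bash
python3 -m jog '[[0,-0.01,0,0,0,0,-1],[0,-0.02,0,0,0,0,-1],[0,-0.035,0,0,0,0,-1],[0,-0.05,0,0,0,0,-1],[0,-0.065,0,0,0,0,-1],[0,-0.08,0,0,0,0,-1],[0,-0.09,0,0,0,0,-1],[0,-0.095,0,0,0,0,-1],[0,-0.095,0,0,0,0,-1]]'
python3 - <<'E'
from h import *
st()
c=camera("wrist");cv2.imwrite("pics/w5.png",c["image"][:,:,::-1])
E
```

```text
time_s: 5.35
ee_pos: [0.4933, 0.0585, 0.2048]
eef_rot: [3.141, 0.0, -3.077]
force: [-0.2, 1.0, -0.3]
grip_width: 0.0006
t5.35 [0.4933 0.0585 0.2048] [ 1.7997e+02  2.0000e-02 -1.7631e+02] F [-0.2  1.  -0.3] M [ 0.11 -0.13 -0.04] w0.0006 q [ 0.04  0.15  1.62  0.    1.37 -1.59]
```

View pics/w5.png

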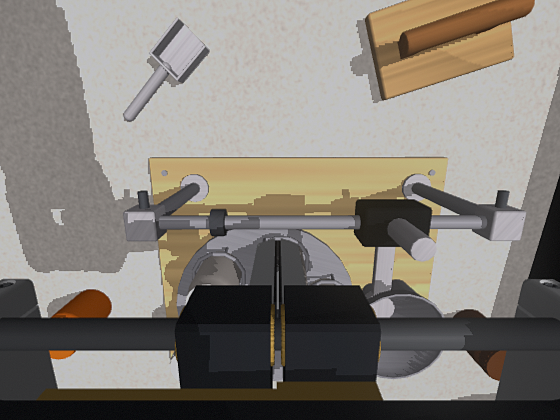

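Run:
```python
from h import *
c=camera("wrist");print(onz(c,424,248,.234), "tcp px",proj(c,status.get_obs()["ee_pos"]))
z=cv2.resize(c["image"][190:300,330:510,::-1],None,fx=4,fy=4,interpolation=cv2.INTER_CUBIC);cv2.imwrite("pics/w5z.png",z)
t=camera("top");cv2.imwrite("pics/t5.png",cv2.resize(t["image"][120:280,165:345,::-1],None,fx=4,fy=3.75,interpolation=cv2.INTER_CUBIC))
s=camera("side");cv2.imwrite("pics/s5.png",cv2.resize(s["image"][150:355,125:345,::-1],None,fx=2.9,fy=2.9,interpolation=cv2.INTER_CUBIC))
```

```text
[0.48725559 0.15584858 0.234     ] tcp px [276.42471038 232.79036064]
```

View pics/w5z.png

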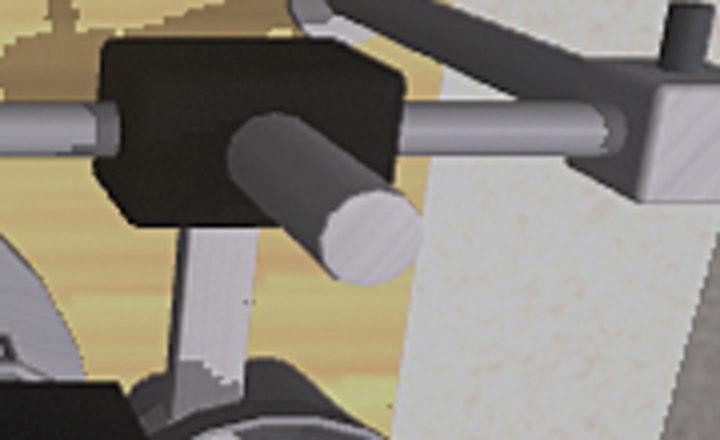

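View pics/s5.png

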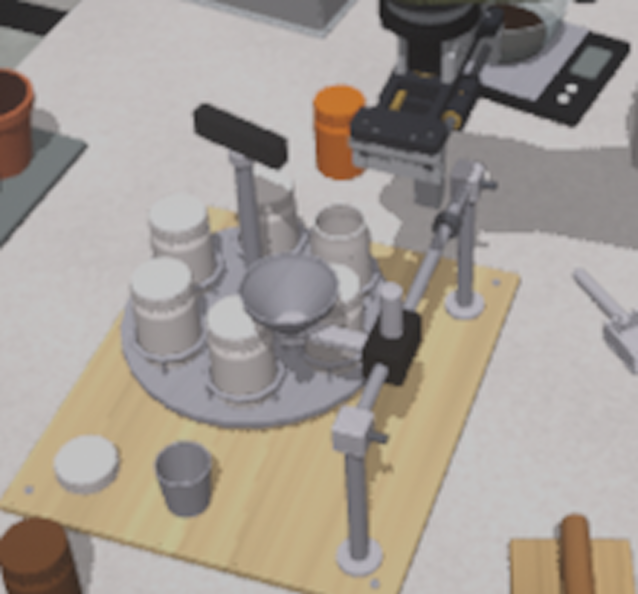

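View pics/t5.png

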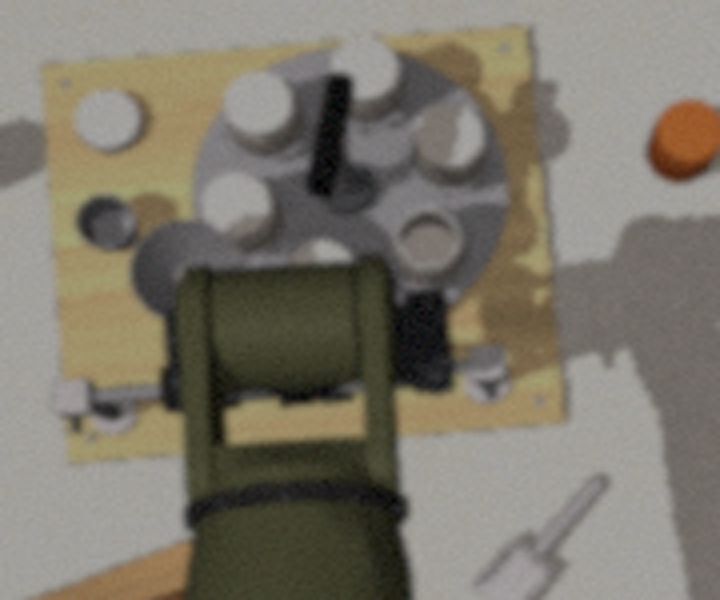

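```bash
python3 -m jog '[[0,0,-0.04,0,0,0,-0.2],[0,0,-0.07,0,0,0,-0.2],[0,0.04,-0.07,0,0,0,-0.2],[0,0.08,-0.07,0,0,0,-0.2],[0,0.096,-0.07,0,0,0,-0.2],[0,0.096,-0.05,0,0,0,-0.2],[0,0.096,-0.02,0,0,0,-0.2],[0,0.096,0,0,0,0,-0.2],[0,0.096,0.007,0,0,0,-0.2],[0,0.096,0.007,0,0,0,-0.2]]'
python3 - <<'E'
from h import *
st()
E
python3 -m jog '[[0,0,0,0,0,0,-1],[0,0,0,0,0,0,-1],[0,0,0,0,0,0,-1]]' 40
python3 - <<'E'
from h import *
st()
c=camera("wrist");cv2.imwrite("pics/w6.png",c["image"][:,:,::-1])
E
python3 -m jog '[[0,0,0,0,0,0,-1],[0,0,0,0,0,0,-1],[0,0,0,0,0,0,-1],[0,0,0,0,0,0,-1]]'
python3 - <<'E'
from h import *
st()
c=camera("wrist");cv2.imwrite("pics/w7.png",c["image"][:,:,::-1])
E
```

```text
time_s: 6.55
ee_pos: [0.4866, 0.1555, 0.1975]
eef_rot: [3.141, -0.001, -3.075]
force: [-0.7, 0.4, -0.2]
grip_width: 0.0377
t6.55 [0.4866 0.1555 0.1975] [ 1.7998e+02 -5.0000e-02 -1.7619e+02] F [-0.7  0.4 -0.2] M [ 0.06 -0.14  0.02] w0.0377 q [ 0.24  0.19  1.59  0.    1.36 -1.4 ]
time_s: 6.85
ee_pos: [0.487, 0.1555, 0.1983]
eef_rot: [3.141, 0.001, -3.075]
force: [1.1, -0.2, 0.2]
grip_width: 0.017
t6.85 [0.487  0.1555 0.1983] [ 1.7998e+02  3.0000e-02 -1.7620e+02] F [ 1.1 -0.2  0.2] M [ 0.08 -0.17  0.02] w0.0170 q [ 0.24  0.19  1.59  0.    1.36 -1.4 ]
time_s: 7.3
ee_pos: [0.4871, 0.1557, 0.1989]
eef_rot: [3.141, 0.001, -3.075]
force: [-1.2, -0.3, 5.5]
grip_width: 0.0004
t7.30 [0.4871 0.1557 0.1989] [ 1.7996e+02  7.0000e-02 -1.7620e+02] F [-1.2 -0.3  5.5] M [-0.02  0.01 -0.02] w0.0004 q [ 0.24  0.19  1.59  0.    1.36 -1.4 ]
```

View pics/w7.png

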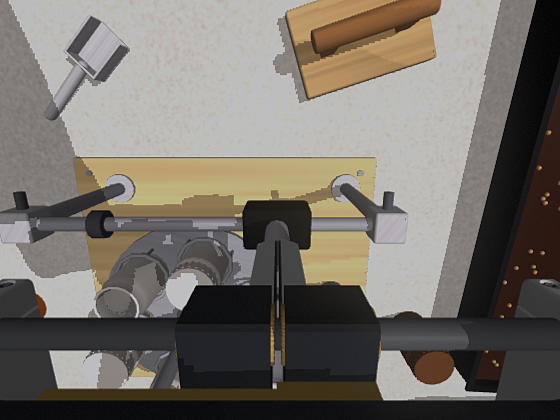

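Run:
```python
from h import *
s=camera("side")
for z in(.19,.2048,.22,.235,.25): print(z,(proj(s,(.4933,.0585,z))-[125,150])*2.9)
im=s["image"][:,:,::-1]; p=proj(s,status.get_obs()["ee_pos"]);print("now",p,(p-[200,180])*6)
cv2.imwrite("pics/s7.png",cv2.resize(im[180:280,200:330],None,fx=6,fy=6,interpolation=cv2.INTER_CUBIC))
```

```text
0.19 [428.65356396 246.92298116]
0.2048 [428.68140573 233.82768303]
0.22 [428.71044513 220.16908245]
0.235 [428.73955507 206.47730707]
0.25 [428.76912535 192.56900944]
now [259.6622585  260.66369612] [357.97355102 483.98217675]
```

View pics/s7.png

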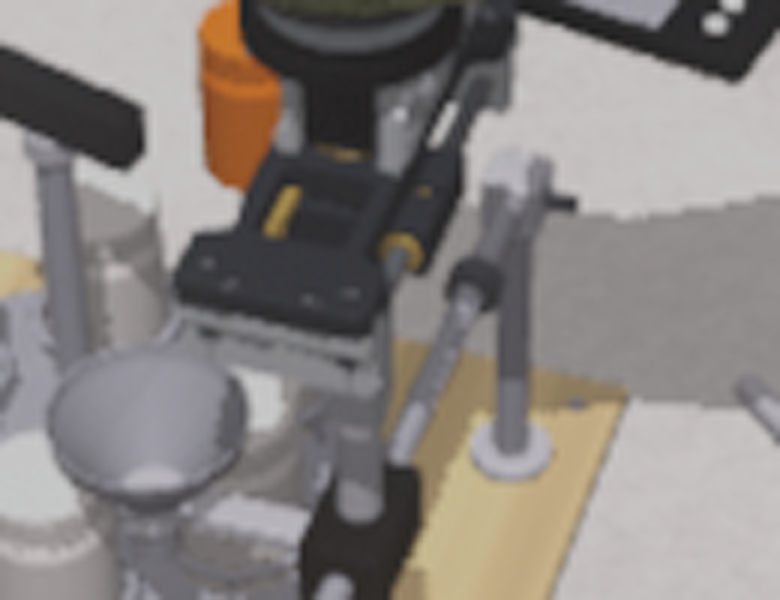

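```bash
python3 -m jog '[[0,-0.001,-0.02,0,0,0,0],[0,-0.001,-0.02,0,0,0,0],[0,-0.001,-0.02,0,0,0,0],[0,-0.001,-0.02,0,0,0,0],[0,-0.001,-0.02,0,0,0,0],[0,-0.001,-0.02,0,0,0,0],[0,-0.001,-0.005,0,0,0,0],[0,-0.001,0.008,0,0,0,0],[0,-0.001,0.008,0,0,0,0]]'
python3 - <<'E'
from h import *
st()
s=camera("side")
im=s["image"][:,:,::-1]
cv2.imwrite("pics/s8.png",cv2.resize(im[180:280,200:330],None,fx=6,fy=6,interpolation=cv2.INTER_CUBIC))
c=camera("wrist");cv2.imwrite("pics/w8.png",c["image"][:,:,::-1])
E
```

```text
time_s: 8.3
ee_pos: [0.4864, 0.1545, 0.1889]
eef_rot: [3.141, -0.002, -3.075]
force: [0.0, -0.4, 0.2]
grip_width: 0.0469
t8.30 [0.4864 0.1545 0.1889] [ 1.7999e+02 -1.1000e-01 -1.7620e+02] F [ 0.  -0.4  0.2] M [ 0.05 -0.09 -0.05] w0.0469 q [ 0.24  0.2   1.6   0.    1.34 -1.4 ]
```

View pics/s8.png

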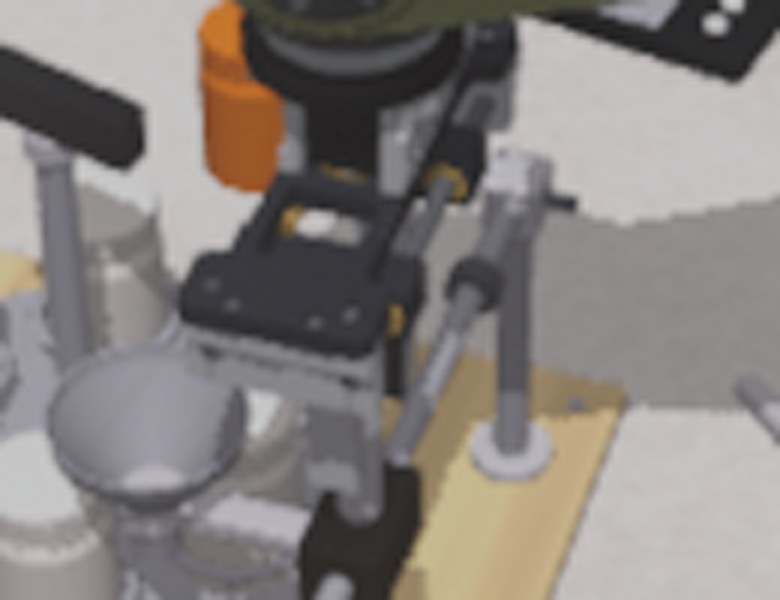

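View pics/w8.png

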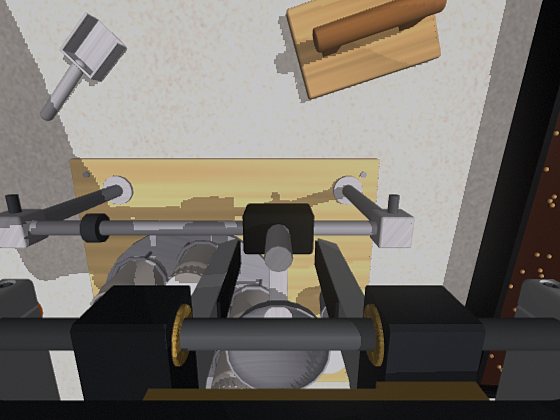

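```bash
python3 -m jog '[[0,0,0.01,0,0,0,0],[0,0,0.02,0,0,0,0],[0,0,0.02,0,0,0,-1],[0,0,0.02,0,0,0,-1],[0,0,0.02,0,0,0,-1],[0,0,0.02,0,0,0,-1],[0,0,0.02,0,0,0,-1],[0,0,0.02,0,0,0,-1],[0,0,0.02,0,0,0,-1],[0,0,0.02,0,0,0,-1],[0,0,0.02,0,0,0,-1]]' 30
python3 - <<'E'
from h import *
st()
s=camera("side")
im=s["image"][:,:,::-1]
cv2.imwrite("pics/s9.png",cv2.resize(im[180:280,200:330],None,fx=6,fy=6,interpolation=cv2.INTER_CUBIC))
E
```

```text
time_s: 9.5
ee_pos: [0.4873, 0.1548, 0.1711]
eef_rot: [3.141, 0.001, -3.075]
force: [0.3, -0.4, 5.7]
grip_width: 0.017
t9.50 [0.4873 0.1548 0.1711] [ 1.7995e+02  8.0000e-02 -1.7620e+02] F [ 0.3 -0.4  5.7] M [ 0.08 -0.1  -0.02] w0.0170 q [ 0.24  0.21  1.63  0.    1.3  -1.4 ]
```

View pics/s9.png

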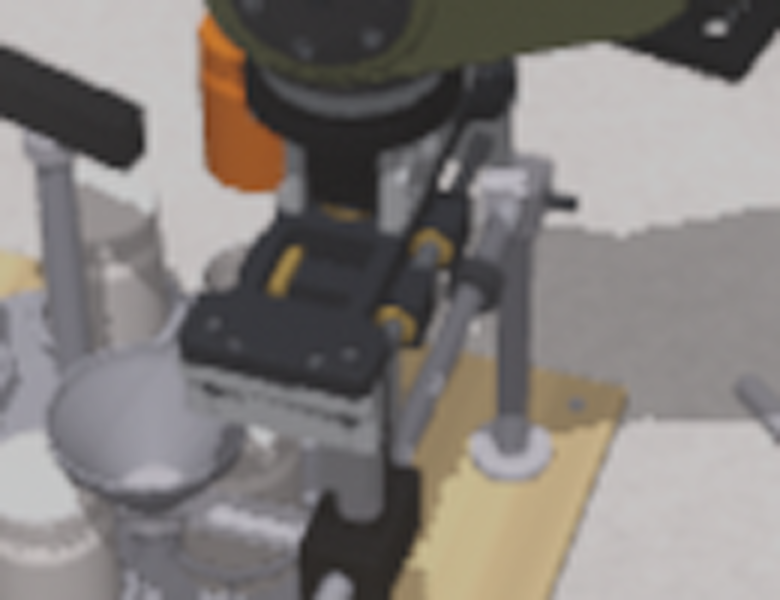

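```bash
python3 -m jog '[[0,-0.01,0,0,0,0,-1],[0,-0.02,0,0,0,0,-1],[0,-0.035,0,0,0,0,-1],[0,-0.05,0,0,0,0,-1],[0,-0.065,0,0,0,0,-1],[0,-0.08,0,0,0,0,-1],[0,-0.09,0,0,0,0,-1],[0,-0.095,0,0,0,0,-1],[0,-0.095,0,0,0,0,-1]]'
python3 - <<'E'
from h import *
st()
c=camera("wrist");cv2.imwrite("pics/w10.png",c["image"][:,:,::-1])
E
```

```text
time_s: 10.45
ee_pos: [0.4936, 0.059, 0.1711]
eef_rot: [3.141, 0.001, -3.076]
force: [-0.7, -1.2, 5.9]
grip_width: 0.0178
t10.45 [0.4936 0.059  0.1711] [ 1.7999e+02  7.0000e-02 -1.7626e+02] F [-0.7 -1.2  5.9] M [-0.23  0.02 -0.03] w0.0178 q [ 0.05  0.18  1.67  0.    1.29 -1.59]
```

View pics/w10.png

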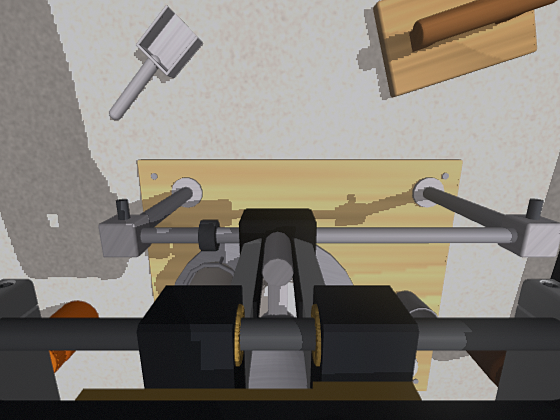

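```bash
python3 -m jog '[[0,-0.004,0,0,0,0,-1],[0,-0.008,0,0,0,0,-1],[0,-0.012,0,0,0,0,-1],[0,-0.014,0,0,0,0,-1],[0,-0.016,0,0,0,0,-1],[0,-0.016,0,0,0,0,-1]]'
python3 - <<'E'
from h import *
st()
c=camera("wrist");cv2.imwrite("pics/w11.png",c["image"][:,:,::-1])
cv2.imwrite("pics/w11z.png",cv2.resize(c["image"][180:300,150:350,::-1],None,fx=4,fy=4,interpolation=cv2.INTER_CUBIC))
E
```

```text
time_s: 11.1
ee_pos: [0.4947, 0.0431, 0.1711]
eef_rot: [-3.141, 0.001, -3.076]
force: [-0.4, -0.8, 3.7]
grip_width: 0.0173
t11.10 [0.4947 0.0431 0.1711] [-1.7999e+02  7.0000e-02 -1.7625e+02] F [-0.4 -0.8  3.7] M [-0.19 -0.01  0.01] w0.0173 q [ 0.01  0.18  1.67 -0.    1.29 -1.62]
```

View pics/w11z.png

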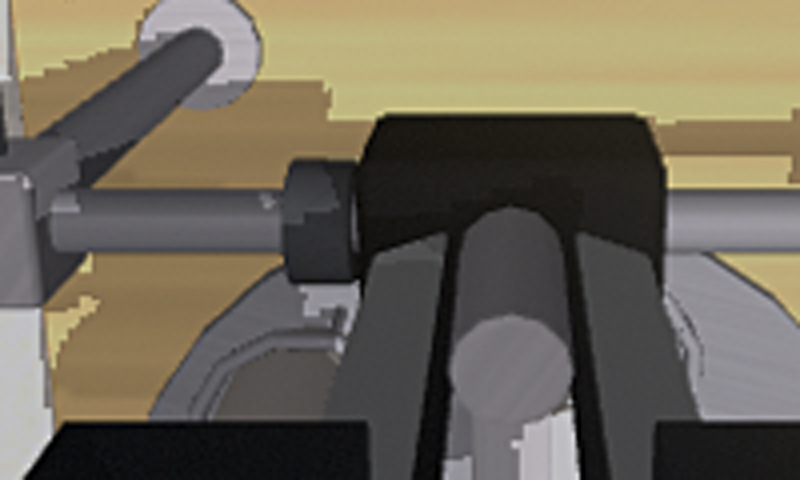

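```bash
python3 -m jog '[[0,-0.001,0,0,0,0,-1],[0,-0.002,0,0,0,0,-1],[0,-0.003,0,0,0,0,-1],[0,-0.003,0,0,0,0,-1]]'
python3 -c "
from h import *
st()"
python3 -m jog '[[0,-0.001,0,0,0,0,-1],[0,-0.002,0,0,0,0,-1],[0,-0.003,0,0,0,0,-1],[0,-0.003,0,0,0,0,-1]]'
python3 - <<'E'
from h import *
st()
c=camera("wrist")
cv2.imwrite("pics/w12z.png",cv2.resize(c["image"][180:300,150:350,::-1],None,fx=4,fy=4,interpolation=cv2.INTER_CUBIC))
E
```

```text
time_s: 11.55
ee_pos: [0.4948, 0.0412, 0.1711]
eef_rot: [3.14, 0.001, -3.076]
force: [-0.2, 9.5, 5.4]
grip_width: 0.0172
t11.55 [0.4948 0.0412 0.1711] [ 1.7990e+02  8.0000e-02 -1.7622e+02] F [-0.2  9.5  5.4] M [1.65 0.01 0.01] w0.0172 q [ 0.01  0.18  1.67  0.    1.29 -1.63]
time_s: 11.95
ee_pos: [0.4948, 0.0413, 0.1711]
eef_rot: [3.134, 0.001, -3.074]
force: [-0.7, 24.7, 4.0]
grip_width: 0.0173
t11.95 [0.4948 0.0413 0.1711] [ 1.7957e+02  8.0000e-02 -1.7614e+02] F [-0.7 24.7  4. ] M [4.3  0.1  0.04] w0.0173 q [ 0.    0.18  1.67  0.01  1.29 -1.64]
```

View pics/w12z.png

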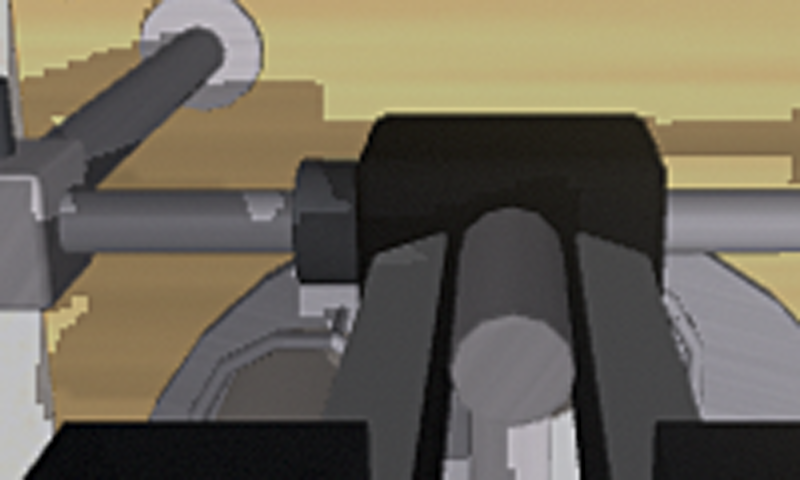

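```bash
python3 -m jog '[[0,0,0,0,0,0,-0.3],[0,0,0,0,0,0,0],[0,0,0,0,0,0,0],[0,0,0,0,0,0,0],[0,0,-0.03,0,0,0,0],[0,0,-0.08,0,0,0,0],[0.04,0,-0.12,0,0,0,0],[0.08,0,-0.12,0,0,0,0],[0.12,0,-0.12,0,0,0,0],[0.12,0,-0.12,0,0,0,0]]'
python3 - <<'E'
from h import *
st()
for n,b in(("top",(120,280,165,345)),("side",(150,355,125,345)),("wrist",(0,420,0,560))):
    c=camera(n);cv2.imwrite(f"pics/{n}13.png",c["image"][:,:,::-1])
    if n!="wrist":
        z=c["image"][b[0]:b[1],b[2]:b[3],::-1];cv2.imwrite(f"pics/{n}13z.png",cv2.resize(z,None,fx=2.9 if n=="side" else 3.7,fy=2.9 if n=="side" else 3.7,interpolation=cv2.INTER_CUBIC))
E
```

```text
time_s: 13.0
ee_pos: [0.3724, 0.0321, 0.292]
eef_rot: [3.135, 0.004, -3.075]
force: [-0.2, 0.4, -0.8]
grip_width: 0.0468
t13.00 [0.3724 0.0321 0.292 ] [ 179.61    0.24 -176.16] F [-0.2  0.4 -0.8] M [ 0.07 -0.12 -0.04] w0.0468 q [-0.02 -0.18  1.75  0.01  1.57 -1.66]
```

View pics/top13z.png

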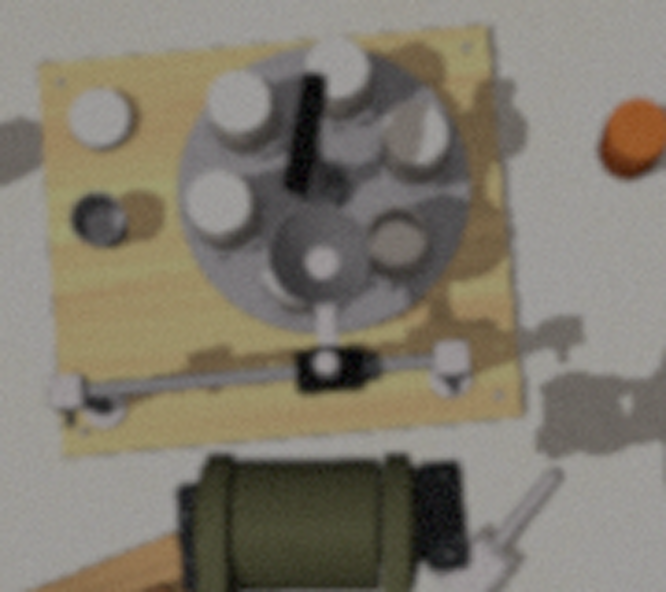

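View pics/side13z.png

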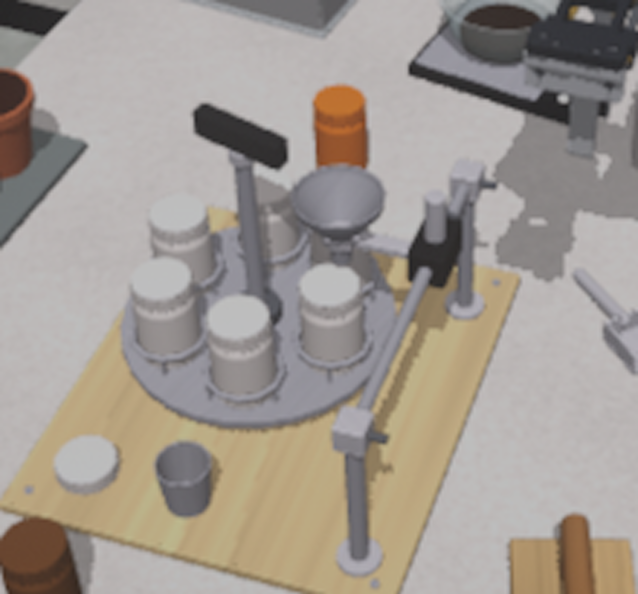

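View pics/wrist13.png

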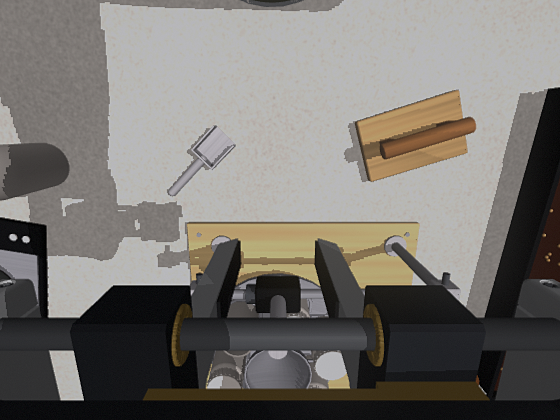

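Run:
```python
from h import *
t=camera("top");s=camera("side");np.set_printoptions(precision=4,suppress=True)
P=lambda u,v:(165+u/3.7,120+v/3.7)
S=lambda u,v:(125+u/2.9,150+v/2.9)
print("handle",tri(t,P(305,133),s,S(240,135)),onz(t,*P(305,133),.262))
a=onz(t,*P(313,80),.262);b=onz(t,*P(297,188),.262);print("bar ends",a,b,np.rad2deg(np.arctan2(*(a-b)[[1,0]])),np.linalg.norm(a-b))
a,_=tri(t,P(313,80),s,S(201,118));b,_=tri(t,P(297,188),s,S(277,150));print("bar ends tri",a,b,np.rad2deg(np.arctan2(*(a-b)[[1,0]])),np.linalg.norm(a-b))
print("rim",onz(t,*P(322,254),.212),tri(t,P(322,254),s,S(338,200)))
print("open",onz(t,*P(399,235),.125)); print("knob",tri(t,P(325,362),s,S(435,202)))
J=dict(fl=(220,200),bl=(238,100),b=(338,70),br=(416,137))
for k,p in J.items(): print(k,onz(t,*P(*p),.128))
for n,c,box in(("top",t,(225,130,270,182)),("side",s,(185,175,230,215))):
    m=((c["image"].max(2)<60)*255).astype(np.uint8)
    for a,r,k in blobs(c,m,box,25): 
        M=cv2.moments(k);print(n,a,r,M['m10']/M['m00'],M['m01']/M['m00'])
print(rel((.6645,.052,.292),168.6))
```

```text
handle (array([0.6646, 0.0528, 0.2538]), np.float64(0.001217498358955797)) [0.6634 0.0524 0.262 ]
bar ends [0.7034 0.046  0.262 ] [0.6221 0.0589 0.262 ] -9.024883797881053 0.08236018797946823
bar ends tri [0.7044 0.0462 0.2552] [0.6249 0.0599 0.2547] -9.81651646654213 0.08069784804025579
rim [0.5802 0.0441 0.212 ] (array([0.5813, 0.0446, 0.2017]), np.float64(0.001003314582577809))
open [ 0.608  -0.0134  0.125 ]
knob (array([0.4952, 0.0419, 0.2256]), np.float64(0.0017149033445147022))
fl [0.6394 0.1315 0.128 ]
bl [0.7221 0.1161 0.128 ]
b [0.7454 0.0339 0.128 ]
br [ 0.6881 -0.0288  0.128 ]
top 280.0 ((250.76731872558594, 156.8267364501953), (17.413150787353516, 33.13473892211914), 5.710593223571777) 248.46428571428572 159.71845238095239
side 291.0 ((207.5438995361328, 196.4048614501953), (34.432613372802734, 10.476454734802246), 24.775142669677734) 207.75085910652922 196.6443298969072
([-0.2895, 0.0003, -0.0013], [0.0047, -0.0003, 0.1694])
```

```bash
python3 -m jog '[[-0.04,0,0,0,0,0.05,0],[-0.085,0,0,0,0,0.1,0],[-0.13,0,0,0,0,0.169,0],[-0.175,0,0,0,0,0.169,0],[-0.22,0,0,0,0,0.169,0],[-0.26,0,0,0,0,0.169,0],[-0.28,0,0,0,0,0.169,0],[-0.29,0,0,0.004,0,0.169,0],[-0.29,0,0,0.004,0,0.169,0],[-0.29,0,0.02,0.004,0,0.169,0],[-0.29,0,0.02,0.004,0,0.169,0]]'
python3 - <<'E'
from h import *
st();print(rel((.6645,.0525,.206),168.4))
c=camera("wrist");cv2.imwrite("pics/w14.png",c["image"][:,:,::-1])
s=camera("side");cv2.imwrite("pics/s14.png",cv2.resize(s["image"][110:280,140:330,::-1],None,fx=3.4,fy=3.4,interpolation=cv2.INTER_CUBIC))
E
```

```text
time_s: 14.35
ee_pos: [0.6642, 0.0519, 0.2677]
eef_rot: [3.141, -0.005, 2.943]
force: [0.4, 0.5, -0.2]
grip_width: 0.0472
t14.35 [0.6642 0.0519 0.2677] [179.99  -0.29 168.64] F [ 0.4  0.5 -0.2] M [ 0.01 -0.18 -0.03] w0.0472 q [ 0.02  0.54  0.97  0.    1.64 -1.35]
([-0.0005, 0.0006, 0.0617], [0.0001, -0.0032, 0.0027])
```

View pics/w14.png

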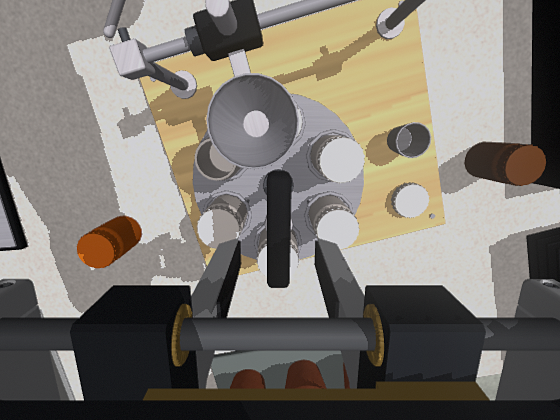

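View pics/s14.png

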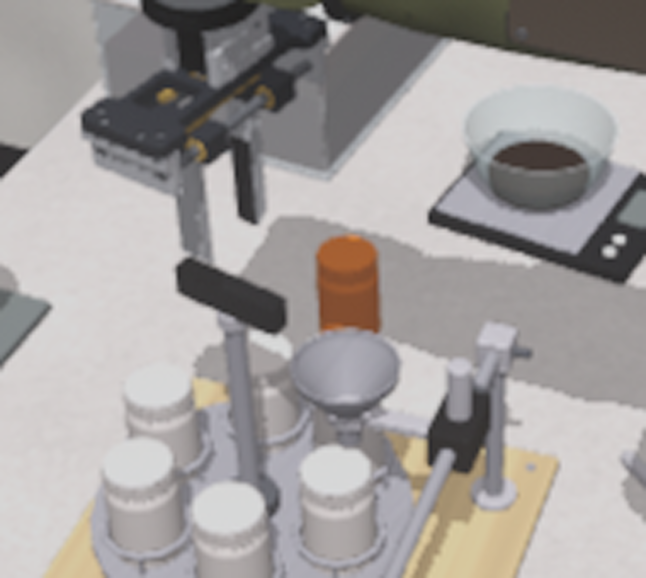

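```bash
python3 -m jog '[[0,0.0005,0.02,0,0,0,0],[0,0.0005,0.04,0,0,0,0],[0,0.0005,0.055,0,0,0,0],[0,0.0005,0.062,0,0,0,0],[0,0.0005,0.062,0,0,0,0]]'
python3 - <<'E'
from h import *
st()
c=camera("wrist");cv2.imwrite("pics/w15.png",c["image"][:,:,::-1])
s=camera("side");cv2.imwrite("pics/s15.png",cv2.resize(s["image"][110:280,140:330,::-1],None,fx=3.4,fy=3.4,interpolation=cv2.INTER_CUBIC))
E
```

```text
time_s: 14.95
ee_pos: [0.6646, 0.0524, 0.2089]
eef_rot: [3.141, -0.002, 2.943]
force: [0.4, 0.3, 0.3]
grip_width: 0.0468
t14.95 [0.6646 0.0524 0.2089] [ 1.7995e+02 -1.0000e-01  1.6864e+02] F [0.4 0.3 0.3] M [ 0.06 -0.18  0.  ] w0.0468 q [ 0.02  0.55  1.08  0.    1.51 -1.35]
```

View pics/w15.png

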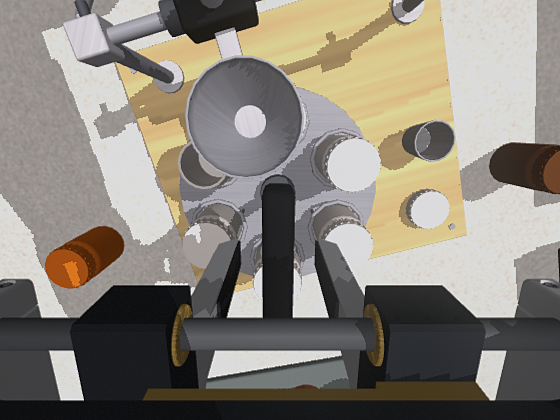

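View pics/s15.png

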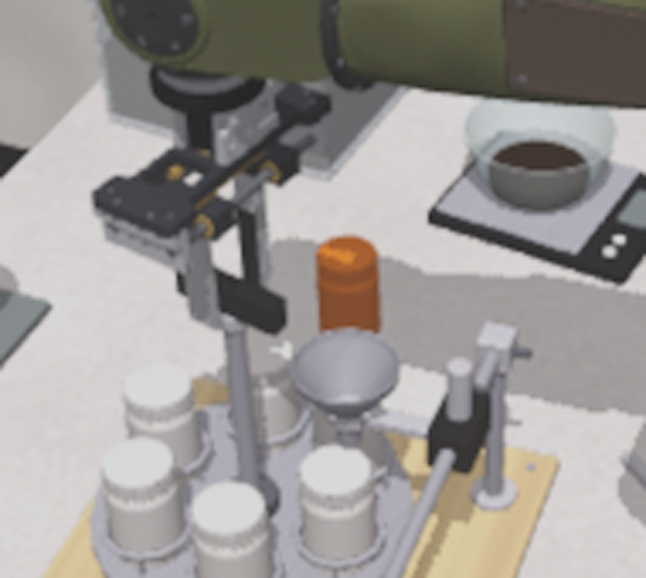

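```bash
python3 -m jog '[[0,0,0,0,0,0,-1],[0,0,0,0,0,0,-1],[0,0,0,0,0,0,-1],[0,0,0,0,0,0,-1],[0,0,0,0,0,0,-1],[0,0,0,0,0,0,-1],[0,0,0,0,0,0,-1],[0,0,0,0,0,0,-1]]' 40
python3 - <<'E'
from h import *
st()
E
```

```text
time_s: 15.85
ee_pos: [0.6651, 0.0525, 0.2103]
eef_rot: [3.14, 0.0, 2.943]
force: [-0.5, 0.1, 1.2]
grip_width: 0.0177
t15.85 [0.6651 0.0525 0.2103] [1.7992e+02 3.0000e-02 1.6864e+02] F [-0.5  0.1  1.2] M [ 0.   -0.11  0.02] w0.0177 q [ 0.02  0.55  1.08  0.    1.51 -1.35]
```

```bash
python3 -m jog '[[0,0,0,0,0,0.01,-1],[0,0,0,0,0,0.03,-1],[0,0,0,0,0,0.06,-1],[0,0,0,0,0,0.09,-1],[0,0,0,0,0,0.12,-1],[0,0,0,0,0,0.15,-1],[0,0,0,0,0,0.18,-1],[0,0,0,0,0,0.21,-1],[0,0,0,0,0,0.24,-1],[0,0,0,0,0,0.27,-1],[0,0,0,0,0,0.3,-1],[0,0,0,0,0,0.33,-1],[0,0,0,0,0,0.36,-1],[0,0,0,0,0,0.39,-1],[0,0,0,0,0,0.42,-1],[0,0,0,0,0,0.44,-1],[0,0,0,0,0,0.46,-1],[0,0,0,0,0,0.47,-1],[0,0,0,0,0,0.47,-1]]'
python3 - <<'E'
from h import *
st()
for n,b,f in(("top",(120,245,165,315),4.8),("side",(175,355,125,315),3.3),("wrist",(0,420,0,560),1)):
    c=camera(n);cv2.imwrite(f"pics/{n}16.png",cv2.resize(c["image"][b[0]:b[1],b[2]:b[3],::-1],None,fx=f,fy=f,interpolation=cv2.INTER_CUBIC))
E
```

```text
time_s: 17.75
ee_pos: [0.6651, 0.0525, 0.2103]
eef_rot: [3.14, -0.001, 2.205]
force: [0.8, 0.2, 1.6]
grip_width: 0.0178
t17.75 [0.6651 0.0525 0.2103] [ 1.7993e+02 -4.0000e-02  1.2631e+02] F [0.8 0.2 1.6] M [ 0.02 -0.18 -0.05] w0.0178 q [ 0.02  0.55  1.08  0.    1.51 -0.61]
```

View pics/top16.png

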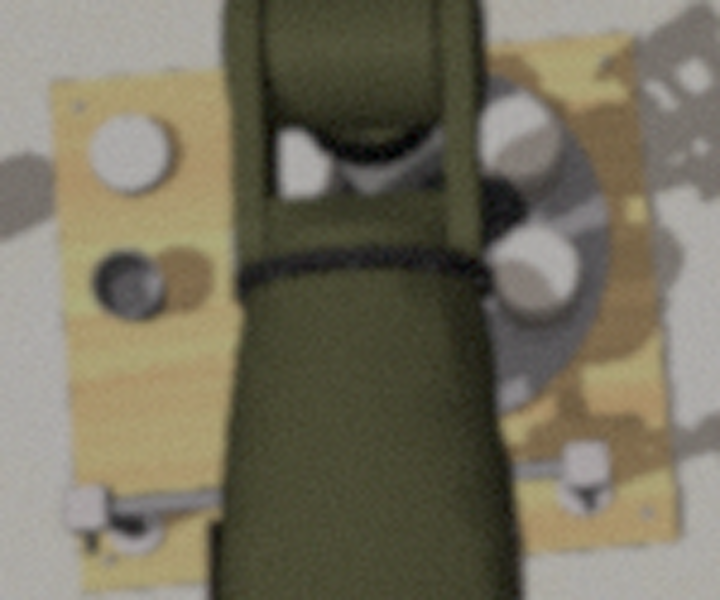

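View pics/side16.png

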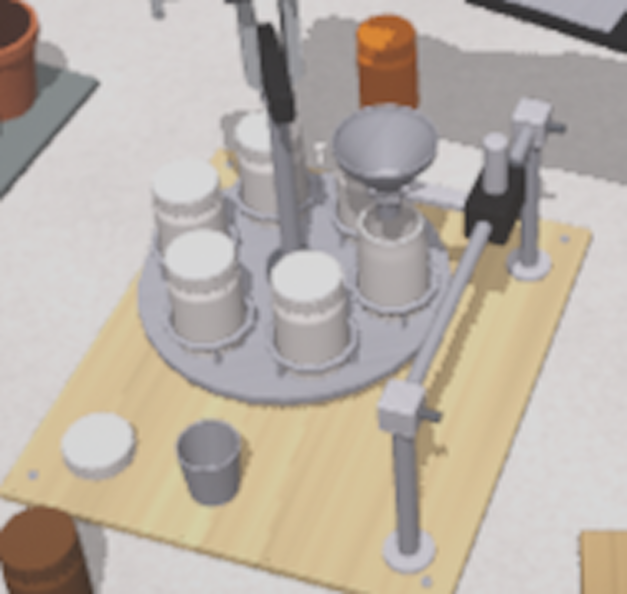

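View pics/wrist16.png

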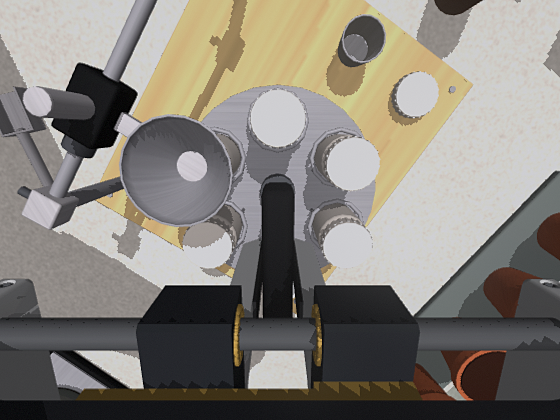

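Run:
```python
from h import *
s=camera("side");w=camera("wrist")
im=cv2.resize(s["image"][205:275,220:275,::-1],None,fx=8,fy=8,interpolation=cv2.INTER_CUBIC);cv2.imwrite("pics/s17.png",im)
A=np.array([.665,.0525])
for n,p in(("fl",(310,272)),("l",(203,255)),("bl",(188,180)),("b",(262,132))):
    q=onz(s,125+p[0]/3.3,175+p[1]/3.3,.128)[:2]-A;a=np.rad2deg(np.arctan2(q[1],q[0]));print(n,q,a%60,np.hypot(*q))
for n,p in(("f",(278,118)),("fl",(352,163)),("l",(348,243)),("br",(207,247))):
    q=onz(w,*p,.128)[:2]-A;a=np.rad2deg(np.arctan2(q[1],q[0]));print("w",n,q,a%60,np.hypot(*q))
print("funnel rim wrist",onz(w,176,170,.212)-[.665,.0525,0])
```

```text
fl [-0.05404946  0.06723297] 8.79625550164701 0.08626480790869791
l [0.02824798 0.08056316] 10.677729038459333 0.08537196052268006
bl [0.07843035 0.01172494] 8.502458594076145 0.07930191871353284
b [ 0.05021837 -0.06049617] 9.696344806336405 0.07862360842722262
w f [-0.04937718  0.07035793] 5.06116924605746 0.0859554836517838
w fl [0.03347111 0.07933336] 7.124895900571175 0.08610515521439056
w l [0.0836192  0.01316449] 8.94685992340227 0.08464912342773852
w br [-0.03253945 -0.07782018] 7.308417844828952 0.08434925522037234
funnel rim wrist [-0.08485084 -0.00258013  0.212     ]
```

View pics/s17.png

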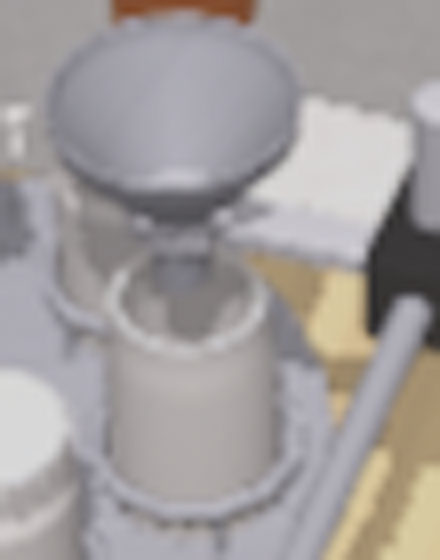

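Run:
```python
from h import *
s=camera("side");A=np.array([.665,.0525])
f=lambda a,z:(proj(s,[*(A+.085*np.array([np.cos(np.deg2rad(a)),np.sin(np.deg2rad(a))])),z])-[220,205])*8
for a in(183.8,186.3,188.5): print(a,"mouth",f(a,.125),"spout",f(a,.138),"jar base",f(a,.04),"rim",f(a,.212))
```

```text
183.8 mouth [179.97515321 297.17677863] spout [178.50616001 267.56929676] jar base [189.14331397 481.96058451] rim [169.77733209  91.64022171]
186.3 mouth [183.73495495 289.33005498] spout [182.29256529 259.73129881] jar base [192.73788493 474.07592309] rim [173.72255158  83.86914894]
188.5 mouth [186.62932339 282.37301077] spout [185.20767701 252.78213938] jar base [195.50348397 467.08430628] rim [176.76155206  76.98019527]
```

```bash
python3 -m jog '[[0,0,0,0,0,0.01,-1],[0,0,0,0,0,0.02,-1],[0,0,0,0,0,0.03,-1],[0,0,0,0,0,0.03,-1],[0,0,0,0,0,0.03,-1]]'
python3 - <<'E'
from h import *
st();s=camera("side")
im=cv2.resize(s["image"][205:275,220:275,::-1],None,fx=8,fy=8,interpolation=cv2.INTER_CUBIC);cv2.imwrite("pics/s18.png",im)
E
```

```text
time_s: 18.55
ee_pos: [0.6651, 0.0525, 0.2103]
eef_rot: [3.14, -0.001, 2.158]
force: [-0.1, 0.2, 2.3]
grip_width: 0.0174
t18.55 [0.6651 0.0525 0.2103] [ 1.7993e+02 -4.0000e-02  1.2365e+02] F [-0.1  0.2  2.3] M [ 0.01 -0.18 -0.06] w0.0174 q [ 0.02  0.55  1.08  0.    1.51 -0.56]
```

View pics/s18.png

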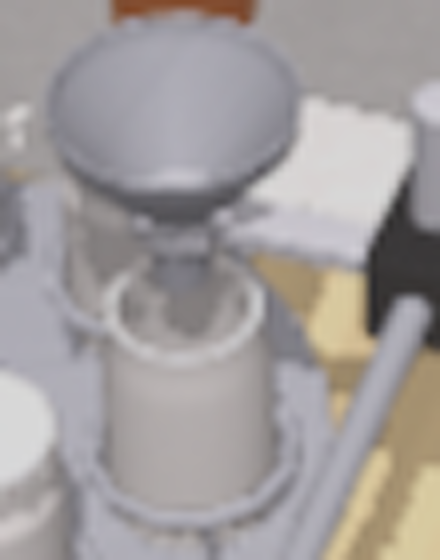

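Run:
```python
from h import *
s=camera("side");w=camera("wrist")
cv2.imwrite("pics/s19.png",s["image"][:,:,::-1]);cv2.imwrite("pics/w19.png",w["image"][:,:,::-1]);st()
```

```text
t18.70 [0.6651 0.0525 0.2103] [ 1.7992e+02 -4.0000e-02  1.2366e+02] F [-0.5  0.7  0.6] M [ 0.   -0.22 -0.07] w0.0177 q [ 0.02  0.55  1.08  0.    1.51 -0.56]
```

View pics/s19.png

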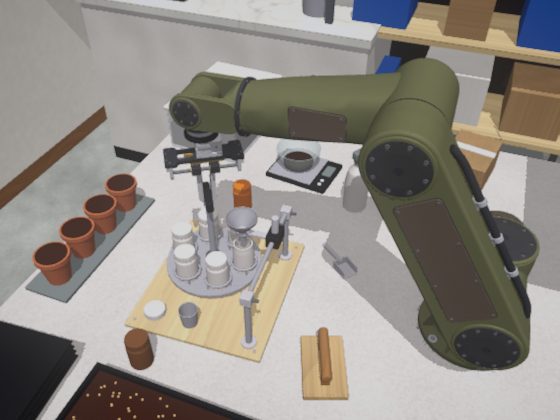

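View pics/w19.png

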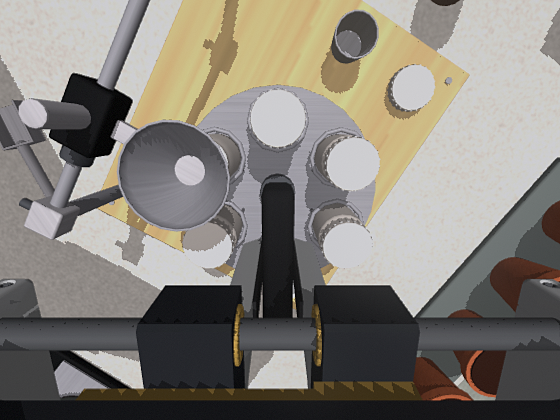

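```bash
python3 -c "
from station import ctrl
print(ctrl.hand_in())"
```

```text
the job is handed in; nothing more can be done
None
```

I slid the funnel carriage fully home against its stop collar, then turned the carousel about 45° clockwise by its T-handle. The uncapped jar is now at the front under the spout. I handed in at about 18.7 s, still gripping the handle at 40 N.

**Last checks**
- **Carriage:** it stopped moving against the collar, with the push rising to about 25 N. The last wrist picture shows the block still touching the collar.
- **Jar under the spout:** in the side view, the mouth sits within about a pixel of its expected position below the funnel rim. The handle grip angle agrees to about 0.2°.
- **Grip:** the opening is 17.7 mm on the 18 mm bar, with almost no load on the wrist.
- **Scene:** all the jars in view stand in their rings. The cap, measuring cup, scoop, tamper, mister, bowl and both look-alike jars are where they were.

**What failed or disagreed**
- **Knob grasps:** the first two attempts closed without holding the knob. The fingertips were about 30 mm higher than the reported TCP, so on the second try they pressed the knob's top with about 6 N. The carriage did not move either time. I corrected for the offset and the third grasp held.
- **Wrong direction:** one free-space move over the station went toward the robot instead of away; nothing was touched.
- **Jar angles:** before the final trim, jar angles from the side and wrist cameras differed by about 2°. I relied on the grip angle and the side-view match instead.

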